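# Turn the regulator up four clicks and start it

## Robot

A 6-joint arm with a two-finger parallel gripper is mounted at the origin on a cart in front of the work surface, level with it; the furniture and walls round the work are solid. World frame = base frame: x ahead of the robot, y to its left, z up, the work surface at z = 0. Lengths are in mm, angles in rad, forces in N, time in s.
With the tool pointing down it reaches from about 275 to 825 mm from the base axis. Payload 4.9 kg.
Tool frame: the origin (TCP) lies at the very end of the fingers, on their centre line; the grasp point (between the pads) lies 19 mm behind it; z points along the fingers, y is the line along which they close (so a half turn about z gives the same grasp; the last joint's range is limited). The gripper opens to 85 mm and grips with 20 to 120 N. Pads are 22 mm wide; open, the fingers measure 114 mm over their backs; the gripper's body (76 mm by 85 mm) begins 54 mm behind the grasp point. The pads swing forward as they close: fully open they stand 13 mm farther back than shut.
Start: joints at [-1.321, 0.326, -0.193, 1.052, 0, 1.437], TCP at [205.959, -510, 231.281] pointing down, gripper open.
Joint ranges: [-2.65, 2.65], [-0.97, 1.79], [-1.3, 1.35], [-1.93, 2.1], [-1.47, 1.37], [-3.14, 3.14]. Speed limits (rad/s): [2.57, 2.57, 3.14, 3.14, 3.14, 3.14].

## Interface

Orientations are given as a unit quaternion [w, x, y, z].
In Python, from rig import readout, imaging, manip gives the robot as it stands.
- The arm moves only by the tool jog_arm, never from a script. Its argument "steps" is one flat list of numbers, 7 for each row, row after row: the turn, a rotation vector about the tool's x, y, z in units of 6 degrees (1.0 is 6 degrees), then the shift along the tool's x, y, z in units of 30 mm (1.0 is 30 mm), then the finger opening in mm, from 0 to 85.4. A call has 1 to 5 rows; each row is the pose to reach, as a shift and turn from the pose commanded when the call began, along the tool's axes at that moment; what a row does not reach only later rows make up. A row lasts 1/12 s, in which the tool goes at most 41.7 mm and 7.16 degrees, less where a joint would pass 70% of its speed; a pose out of reach is approached as far as the arm can. A call with a gripper value outside its range is refused whole. The fingers move at their own pace and stop on an object; "force" is the grip in N (left out, the last holds). Time passes only in rows, so rows that repeat a pose let the fingers close. It gives the time, the measured TCP pose, the force, the opening and the grip force at its end, in the units of the state.
- readout.observe(): the state, without advancing time (a new reading comes with each control period).
- imaging.grab_frame(name): name is "side" or "top" or "wrist"; returns the picture (480x640x3 uint8, red, green, blue); there is no depth.
- imaging.camera_info(name): a dict with "K" (3x3 intrinsics, pixels), "R" (3x3) and "t" (3): a world point X has camera coordinates R X + t; the wrist camera has in their place "hand_eye" (4x4, takes a point from camera to tool coordinates, whose origin is the TCP and whose axes are the flange's). Camera axes: x right, y down, z forward; pixel columns grow to the right and rows downward; lengths in mm; the calibration is good to about 2 mm. The wrist camera is an equidistant fisheye: a pixel r from the principal point sees the ray r / f radians off the axis. A picture is of the moment at which its call begins: read the wrist's pose just before it. camera_info takes no time and is no camera call.
- manip.close_job(): hands the job in; it is judged then, once.
The state is a dict: "time_s": time; "joint_positions": joint angles; "dq": joint speeds; "joint_efforts": joint torques, N m; "ee_pos": TCP position; "orientation": TCP orientation; "ft_force": force on the tool from outside, world axes, zero at the start; "ft_torque": the same for the moment, N m; "grip_width": opening from 0.0 (shut) to 1.0 (fully open); "grip_force": force on a finger pad.
Only numpy, scipy, OpenCV 4.12 (cv2) and the standard library are available. Lean on these libraries where they do the work, as an engineer would, in place of code of your own. Each camera call takes 0.05 s, during which the arm holds its last target. There are 200 camera calls.

## Task

Turn up the pitch warmer: with a fingertip, let down into its notch, push the black dial on the grey regulator box round clockwise (seen from above) by exactly four clicks from where it stands, never going past the fourth. Then press the green button beside it fully down and let it come up again. This is all fingertip work: pick nothing up, and leave the wax tin, the steel block and the copper cup where they stand.

Things in the scene. Friction and masses are not known exactly. Their poses are not given: they have to be found in the camera images.
- regulator: Grey fixed box, 150 x 230 mm, 60 mm high; origin under its middle, on the counter; x along the 150 mm side, away from the robot give or take half a radian, y along the 230 mm side, z up. On top sit the black dial and the green button. Ten white ticks round the dial stand 30 degrees apart, one per click stop; at rest the middle of the dial's notch points at a tick
- dial_axis (a point): Fixed point on the vertical axis of the black dial, level with its flat top, 92 mm above the counter; 42 mm from the box's middle towards its +y. The dial is 116 mm across and 30 mm thick, its underside 2 mm above the box
- dial_notch (a point): Middle of the dial's one notch, 46 mm from the axis, level with the dial's top; turns with the dial. The notch goes through the full thickness and is open at the rim: 75 degrees wide (about 50 mm here), in to a hub of 28 mm radius, a white line on each lip. Closed fingers let down into it push a radial side wall; the box top lies 32 mm below this point
- heat_dial (a joint): Angle of the dial in rad, growing clockwise seen from above. Click stops every 30 degrees: 0, 0.524, 1.047 ... 4.712, with end stops just outside. It starts at rest in one of the first four. About 5 N on the notch wall pushes it out of a stop; a little past half-way it snaps on into the next by itself and stays there
- start_button_top (a point): Centre of the top of the round green button, 34 mm across, on the same box, 120 mm from the dial axis towards the box's -y
- start_button (a joint): Travel of the green button in m: 0 up, 0.006 fully down, which takes 5 N; it springs back up
- wax_tin: Loose round yellowish tin with lid, 62 mm across, 23 mm high, on a thin steel plate to the right of the box; origin under its centre
- doming_block: Loose steel cube with a round hollow in its top, 50 mm, behind the box; origin under its centre
- copper_cup: Loose copper cup, 64 mm across, 45 mm high, behind the box; origin under its centre

How it is judged (in metres and radians):
On the way, in this order (a step that is already met when the one before it is completed fails the run):
1. the dial rests four clicks clockwise of its start (distance of dial_notch from where it was at the start of the episode between 0.0758 and 0.083 m and velocity of joint heat_dial between -0.2 and 0.2 rad/s), for 0.3 s.
2. the green button is fully down (value of joint start_button above 0.005 m), for 0.05 s.
At the end, for the whole second after the job is handed in: The dial rests in the stop four clicks (120 degrees, within 9 degrees) clockwise of its start, the button has been pressed and is up again, and the tin, the block and the cup stand within 15 mm of where they stood (distance of dial_notch from where it was at the start of the episode between 0.0758 and 0.083 m and value of joint start_button below 0.001 m and distance of each of wax_tin, doming_block, copper_cup from where it was at the start of the episode below 0.015 m); the robot touches nothing.
It fails at once if the dial is turned past the fourth click (more than 4.6 clicks from its start) (distance of dial_notch from where it was at the start of the episode above 0.0859 m).
It fails at once if the button is pressed before the dial is set (value of joint start_button above 0.003 m and distance of dial_notch from where it was at the start of the episode below 0.0758 m).
It fails at once if the tin, the block or the cup is lifted, knocked over or shoved away (distance of any of wax_tin, doming_block, copper_cup from where it was at the start of the episode above 0.015 m or angle between any of wax_tin, doming_block, copper_cup's own z axis and vertical above 0.4 rad).
It also fails if it takes over 58 s, if anything falls off the work surface, if the arm or the gripper's body presses on something with over 40 N, if the wrist force passes 120 N, or if a joint passes its speed limit or range.

## Working session

There is one attempt and no reset: what is moved stays moved. The work goes in short steps, Python scripts to look and compute and a tool call to move; the robot and the scene stay as the last step left them, time stands still between calls to the robot, and variables do not carry over. Pictures are saved under pics/ and viewed, at most 10 in all, crops included, and the job is handed in when it is done.

Besides the shell and the picture viewer there is one more tool, called after ">>>" as name(argument=value, ...) on one line, values as JSON. jog_arm: Moves the arm, as the interface text tells. Its arguments: {"type":"object","properties":{"steps":{"type":"array"},"force":{"type":"number"}},"required":["steps"]}

```bash
mkdir -p pics; python3 - <<'E'
from rig import readout, imaging
import cv2
s=readout.observe(); print(s)
for n in("top","side"):
    print(n,imaging.camera_info(n)); cv2.imwrite(f"pics/{n}1.png",imaging.grab_frame(n)[:,:,::-1])
print(imaging.camera_info("wrist"))
E
```

```text
{'time_s': 0.0, 'joint_positions': array([-1.32119813e+00,  3.26960532e-01, -1.93551766e-01,  1.05199841e+00,
        8.69794219e-06,  1.43659836e+00]), 'dq': array([ 6.24416159e-05,  1.43616959e-03, -1.81135575e-04,  8.72946818e-04,
        3.54845858e-04,  4.67914158e-04]), 'joint_efforts': array([ 2.35174943e-03, -4.43395758e+01,  2.62441045e+01,  1.53324392e-02,
       -6.74585635e-05, -7.38590586e-06]), 'ee_pos': array([ 205.81728327, -509.43025207,  230.50495501]), 'orientation': array([-8.56016179e-04,  9.81643636e-01,  1.90722407e-01, -4.50909004e-05]), 'ft_force': array([0.34142237, 0.17691397, 0.53296108]), 'ft_torque': array([-0.03490484,  0.00234299, -0.01495832]), 'grip_force': 0.0, 'grip_width': 1.0029248256554402}
top {'K': array([[558.88579571,   0.        , 318.46880509],
       [  0.        , 558.88579571, 232.4272641 ],
       [  0.        ,   0.        ,   1.        ]]), 'R': array([[ 0.00605435, -0.99966931,  0.02499235],
       [-0.99755344, -0.00777843, -0.06947401],
       [ 0.06964544, -0.02451058, -0.99727065]]), 't': array([-195.63698683,  562.30191827, 106
[... 201 characters left out ...]
285, -0.17586054,  0.02044083],
       [-0.12565649,  0.61252804, -0.78039723],
       [ 0.1247205 , -0.7706377 , -0.62494986]]), 't': array([529.17739234, 270.39831068, 692.00087117])}
{'K': array([[371.64829954,   0.        , 323.94077389],
       [  0.        , 371.64829954, 238.84847596],
       [  0.        ,   0.        ,   1.        ]]), 'hand_eye': array([[-4.12765142e-05, -9.52426956e-01, -3.04766948e-01,
         7.87952928e+01],
       [ 9.99999235e-01,  3.37390127e-04, -1.18981385e-03,
        -4.73688249e-01],
       [ 1.23603614e-03, -3.04766764e-01,  9.52426213e-01,
        -1.43195665e+02],
       [ 0.00000000e+00,  0.00000000e+00,  0.00000000e+00,
         1.00000000e+00]])}
```

View pics/top1.png

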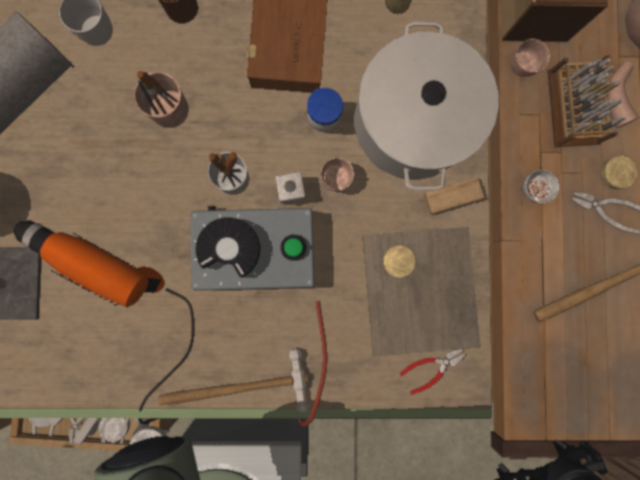

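View pics/side1.png

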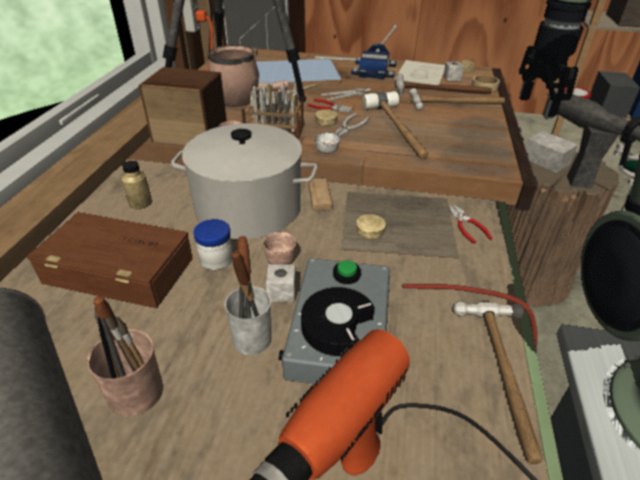

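```bash
python3 - <<'E'
import cv2
a=cv2.imread("pics/top1.png")[200:300,185:320]
cv2.imwrite("pics/crop1.png",cv2.resize(a,None,fx=5.9,fy=5.9,interpolation=cv2.INTER_CUBIC))
E
```

```text
(no output)
```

View pics/crop1.png

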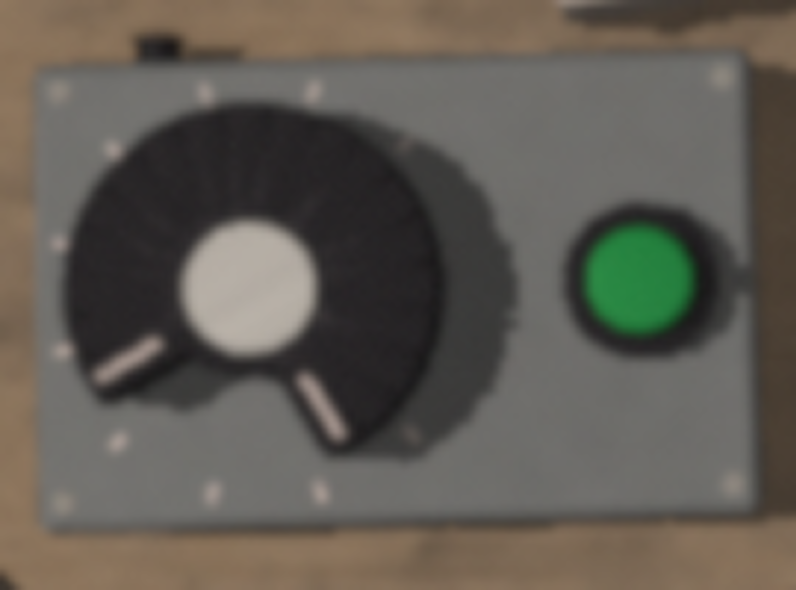

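The dial axis is at about (228,249) px. The notch faces down-left: its white lines are at (207,261) and (240,269). The button is at (293,247). The next step is to convert these to world positions and check them against the given sizes.

```bash
cat >h.py <<'E'
import numpy as np
from rig import readout, imaging
from scipy.spatial.transform import Rotation as Ro
def bp(uv,z,n="top"):
    c=imaging.camera_info(n); R,t,K=c["R"],c["t"],c["K"]
    d=R.T@np.linalg.solve(K,[uv[0],uv[1],1]); o=-R.T@t
    return o+d*(z-o[2])/d[2]
def pose():
    s=readout.observe(); q=s["orientation"]; return s["ee_pos"],Ro.from_quat(q[[1,2,3,0]]),s
E
python3 - <<'E'
from h import *
f=lambda x,y:(185+(x+.5)/5.9-.5,200+(y+.5)/5.9-.5)
P={}
for n,x,y,z in [("TL",38,68,60),("TR",742,52,60),("BR",757,512,60),("BL",45,528,60),("axis",254,292,92),("btn",639,279,75),
  ("l1a",95,380,92),("l1b",160,342,92),("l2a",342,440,92),("l2b",302,375,92),("rim_l",65,292,92),("rim_r",443,292,92),
  ("tk0",413,433,60),("tk1",320,490,60),("tk2",213,493,60),("tk3",118,440,60),("tk4",62,350,60),("tk5",58,243,60),("tk6",112,150,60),("tk7",205,93,60),("tk8",313,92,60),("tk9",408,140,60)]:
    P[n]=bp(f(x,y),z); print(n,P[n].round(1))
d=lambda a,b:np.linalg.norm(P[a]-P[b]).round(1)
print(d("TL","TR"),d("BL","BR"),d("TL","BL"),d("TR","BR"),np.linalg.norm((P["axis"]-P["btn"])[:2]),d("rim_l","rim_r"))
c=sum(P[k] for k in("TL","TR","BL","BR"))/4
yd=P["TL"]-P["TR"]+P["BL"]-P["BR"]; yd/=np.linalg.norm(yd)
print("mid",c,"yaw",np.degrees(np.arctan2(-yd[0],yd[1])),"axis pred",c+42*yd,"btn pred",c-78*yd)
T=np.array([P[f"tk{i}"][:2] for i in range(10)]); 
A=np.c_[2*T,np.ones(10)]; s=np.linalg.lstsq(A,(T**2).sum(1),rcond=None)[0]; print("tick centre",s[:2],np.sqrt(s[2]+s[:2]@s[:2]))
ax=s[:2]
print("tick ang",np.degrees(np.arctan2(T[:,1]-ax[1],T[:,0]-ax[0])).round(1))
for k in("l1a","l1b","l2a","l2b"):
    v=P[k][:2]-ax; print(k,np.degrees(np.arctan2(v[1],v[0])).round(1),np.linalg.norm(v).round(1))
for n,u,z in [("cup",(229,172),80),("blk",(290,187),50),("copper",(339,175),45),("gunnoz",(150,285),60)]: print(n,bp(u,z).round())
E
```

```text
TL [599.3  48.9  60. ]
TR [ 606.4 -175.2   60. ]
BR [ 459.8 -181.    60. ]
BL [453.5  43.5  60. ]
axis [527.2 -25.3  92. ]
btn [ 532.8 -143.2   75. ]
l1a [499.8  22.9  92. ]
l1b [511.6   3.2  92. ]
l2a [481.9 -53.   92. ]
l2b [501.8 -40.4  92. ]
rim_l [526.8  32.6  92. ]
rim_r [527.6 -83.3  92. ]
tk0 [484.1 -71.8  60. ]
tk1 [465.9 -42.7  60. ]
tk2 [464.8  -9.1  60. ]
tk3 [481.3  21.1  60. ]
tk4 [509.6  39.4  60. ]
tk5 [543.5  41.3  60. ]
tk6 [573.3  24.9  60. ]
tk7 [591.7  -4.2  60. ]
tk8 [592.3 -38.5  60. ]
tk9 [577.2 -68.9  60. ]
224.2 224.6 145.8 146.7 118.09729857213162 115.9
mid [529.72552586 -65.94778918  60.        ] yaw 1.7041221621223335 axis pred [528.47652324 -23.96636481  60.        ] btn pred [ 532.04510216 -143.91329159   60.        ]
tick centre [528.92847879 -23.54840424] 65.78805645569494
tick ang [-132.9 -163.1  167.3  136.8  107.1   77.3   47.5   17.1  -13.3  -43.2]
l1a 122.1 54.8
l1b 122.9 31.9
l2a -148.0 55.4
l2b -148.2 32.0
cup [671. -24.  80.]
blk [ 648. -136.   50.]
copper [ 673. -230.   45.]
gunnoz [461. 122.  60.]
```

```bash
cat >>h.py <<'E'
AX=np.array([528,-24.3])
def ring(ang,r,z): a=np.radians(ang); return np.r_[AX+r*np.array([np.cos(a),np.sin(a)]),z]
def rel(p0,a0,p1,a1):
    a=np.radians(a0); d=np.asarray(p1)-p0; x=np.array([np.cos(a),np.sin(a),0]); y=np.array([np.sin(a),-np.cos(a),0])
    return np.r_[0,0,-(a1-a0)/6,d@x/30,d@y/30,-d[2]/30].round(2)
E
python3 - <<'E'
from h import *
p=np.array([205.96,-510,231.3]);a=22.
e=ring(170,47,180); print(e)
for i in range(1,6):
    p1=np.array([205.96,-510,231.3])+(e-[205.96,-510,231.3])*i/5 ; p1[2]=231.3 if i<5 else 180
    a1=22+148*i/5; print(rel(p,a,p1,a1)); p,a=p1,a1
E
```

```text
[481.71403561 -16.13853565 180.        ]
[ 0.    0.   -4.93  2.94 -2.36 -0.  ]
[ 0.    0.   -4.93  3.72 -0.6  -0.  ]
[ 0.    0.   -4.93  3.53  1.31 -0.  ]
[ 0.    0.   -4.93  2.43  2.89 -0.  ]
[ 0.    0.   -4.93  0.68  3.71  1.71]
```

>>> jog_arm(steps=[0,0,-4.93,2.94,-2.36,0,0,0,0,-4.93,2.94,-2.36,0,0,0,0,-4.93,2.94,-2.36,0,0,0,0,-4.93,2.94,-2.36,0,0,0,0,-4.93,2.94,-2.36,0,0])

```text
time_s: 0.52
ee_pos: [261.8, -409.7, 231.2]
orientation: [-0.0, 0.899, 0.437, -0.0]
ft_force: [0.7, -0.2, 0.1]
grip_width: 0.3
grip_force: 0.0
```

>>> jog_arm(steps=[0,0,-4.93,3.72,-0.6,0,0,0,0,-4.93,3.72,-0.6,0,0,0,0,-4.93,3.72,-0.6,0,0,0,0,-4.93,3.72,-0.6,0,0,0,0,-4.93,3.72,-0.6,0,0])

```text
time_s: 0.93
ee_pos: [317.0, -312.2, 231.3]
orientation: [0.0, 0.759, 0.651, -0.0]
ft_force: [1.0, -0.8, 0.4]
grip_width: 0.003
grip_force: 0.0
```

>>> jog_arm(steps=[0,0,-4.93,3.53,1.31,0,0,0,0,-4.93,3.53,1.31,0,0,0,0,-4.93,3.53,1.31,0,0,0,0,-4.93,3.53,1.31,0,0,0,0,-4.93,3.53,1.31,0,0])

```text
time_s: 1.35
ee_pos: [372.2, -214.2, 231.3]
orientation: [0.0, 0.568, 0.823, -0.0]
ft_force: [-0.7, -0.6, -0.1]
grip_width: 0.0
grip_force: 0.0
```

>>> jog_arm(steps=[0,0,-4.93,2.43,2.89,0,0,0,0,-4.93,2.43,2.89,0,0,0,0,-4.93,2.43,2.89,0,0,0,0,-4.93,2.43,2.89,0,0,0,0,-4.93,2.43,2.89,0,0])

```text
time_s: 1.77
ee_pos: [427.6, -115.7, 231.1]
orientation: [0.0, 0.34, 0.94, -0.0]
ft_force: [-0.5, -0.5, -0.6]
grip_width: 0.001
grip_force: 0.0
```

>>> jog_arm(steps=[0,0,-4.93,0.68,3.71,0,0,0,0,-4.93,0.68,3.71,0,0,0,0,-4.93,0.68,3.71,1.0,0,0,0,-4.93,0.68,3.71,1.71,0,0,0,-4.93,0.68,3.71,1.71,0])

```text
time_s: 2.18
ee_pos: [480.2, -16.9, 176.1]
orientation: [-0.003, 0.09, 0.996, -0.0]
ft_force: [-1.7, -0.3, -0.1]
grip_width: -0.003
grip_force: 0.0
```

```bash
python3 - <<'E'
from h import *
import cv2
p,R,s=pose(); print(p,np.degrees(R.as_rotvec()))
cv2.imwrite("pics/w1.png",imaging.grab_frame("wrist")[:,:,::-1])
c=imaging.camera_info("wrist"); H=c["hand_eye"];K=c["K"]
def wp(X):
    q=H[:3,:3].T@(R.inv().apply(X-p)-H[:3,3]); th=np.arccos(q[2]/np.linalg.norm(q)); v=q[:2]/np.linalg.norm(q[:2])
    return (K[:2,2]+K[0,0]*th*v).round(1)
print("axis",wp(np.r_[AX,92])); 
for a in(204.8,129.8): print(a,[wp(ring(a,r,92)) for r in(28,58)])
print("tcp line",wp(p))
E
```

```text
[480.2183453  -16.90857771 176.14421881] [-1.61598703e+01 -1.78893065e+02  1.30999457e-03]
axis [324.4 313. ]
204.8 [array([300.4, 283. ]), array([273.2, 248.4])]
129.8 [array([351.1, 284.9]), array([381.2, 252.6])]
tcp line [321.8 308.7]
```

View pics/w1.png

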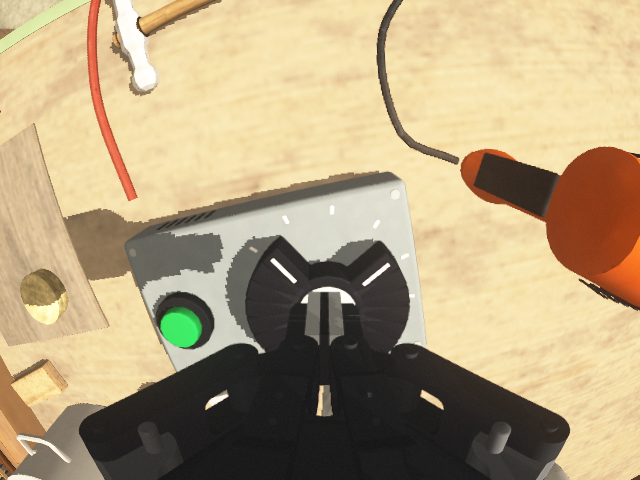

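The wrist view shows the shut fingers in front of the notch. The lip corners are at (283,238) and (377,243), and the lines run (272,260)-(296,284) and (388,265)-(363,285). The ticks are at (285,219), (332,210) and (376,224). I'll fit the axis offset to these points.

```bash
cat >>h.py <<'E'
def wproj(p,R):
    c=imaging.camera_info("wrist"); H=c["hand_eye"];K=c["K"]
    def wp(X):
        q=H[:3,:3].T@(R.inv().apply(X-p)-H[:3,3]); th=np.arccos(q[2]/np.linalg.norm(q)); v=q[:2]/np.linalg.norm(q[:2])
        return K[:2,2]+K[0,0]*th*v
    return wp
E
python3 - <<'E'
from h import *
import cv2
p,R,s=pose(); print(p,s["time_s"]); w=wproj(p,R)
for a in(212,122.5): print("line",a,[w(ring(a,r,92)).round() for r in(32,55)])
for a in (-163,167.3,136.8): print("tick",w(ring(a,65.8,60)).round())
print("btn",w(np.array([532,-143.5,75])).round())
im=cv2.imread("pics/w1.png")[190:340,230:430]; cv2.imwrite("pics/w1c.png",cv2.resize(im,None,fx=4,fy=4,interpolation=cv2.INTER_CUBIC))
E
```

```text
[480.60388188 -17.59850808 178.06297146] 2.2333
line 212 [array([294., 280.]), array([269., 256.])]
line 122.5 [array([360., 282.]), array([386., 261.])]
tick [284. 218.]
tick [329. 208.]
tick [374. 222.]
btn [181. 325.]
```

View pics/w1c.png

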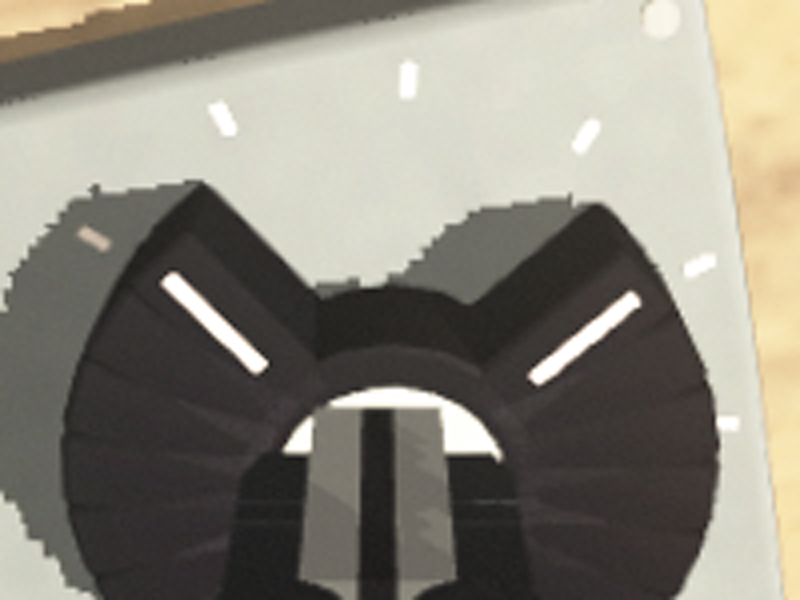

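>>> jog_arm(steps=[0,0,0,0,0,0.8,0,0,0,0,0,0,1.6,0,0,0,0,0,0,2.4,0,0,0,0,0,0,3.1,0,0,0,0,0,0,3.6,0])

```text
time_s: 2.65
ee_pos: [482.3, -18.9, 71.8]
orientation: [0.0, 0.094, 0.996, -0.0]
ft_force: [-0.0, -0.2, 0.1]
grip_width: -0.002
grip_force: 0.0
```

>>> jog_arm(steps=[0,0,0,0,0,0,0,0,0,0,0,0,0.07,0])

```text
time_s: 2.82
ee_pos: [482.7, -18.4, 70.8]
orientation: [0.0, 0.092, 0.996, -0.0]
ft_force: [-0.3, -0.6, 0.5]
grip_width: -0.002
grip_force: 0.0
```

```bash
python3 - <<'E'
from h import *
p0=ring(170,47,70)
# finger sweep: tip centre angle c=170-k*5, tool x radial
for start in (170,145,120,95,70):
    print(start,[rel(ring(start,47,70),start,ring(start-5*k,47,70),start-5*k).tolist()[2:5] for k in range(1,6)])
E
```

```text
170 [[0.83, -0.01, 0.14], [1.67, -0.02, 0.27], [2.5, -0.05, 0.41], [3.33, -0.09, 0.54], [4.17, -0.15, 0.66]]
145 [[0.83, -0.01, 0.14], [1.67, -0.02, 0.27], [2.5, -0.05, 0.41], [3.33, -0.09, 0.54], [4.17, -0.15, 0.66]]
120 [[0.83, -0.01, 0.14], [1.67, -0.02, 0.27], [2.5, -0.05, 0.41], [3.33, -0.09, 0.54], [4.17, -0.15, 0.66]]
95 [[0.83, -0.01, 0.14], [1.67, -0.02, 0.27], [2.5, -0.05, 0.41], [3.33, -0.09, 0.54], [4.17, -0.15, 0.66]]
70 [[0.83, -0.01, 0.14], [1.67, -0.02, 0.27], [2.5, -0.05, 0.41], [3.33, -0.09, 0.54], [4.17, -0.15, 0.66]]
```

>>> jog_arm(steps=[0,0,0.83,-0.01,0.14,0,0,0,0,1.67,-0.02,0.27,0,0,0,0,2.5,-0.05,0.41,0,0,0,0,3.0,-0.08,0.48,0,0,0,0,3.33,-0.09,0.54,0,0])

```text
time_s: 3.23
ee_pos: [488.7, -2.8, 71.9]
orientation: [0.001, 0.263, 0.965, -0.001]
ft_force: [-2.9, -5.1, 1.0]
grip_width: 0.002
grip_force: 2.4
```

>>> jog_arm(steps=[0,0,0.33,0,0.055,0,0,0,0,0.67,-0.01,0.11,0,0,0,0,1.0,-0.01,0.165,0,0,0,0,1.33,-0.015,0.22,0,0,0,0,1.67,-0.02,0.27,0,0])

```text
time_s: 3.65
ee_pos: [493.0, 3.6, 71.9]
orientation: [0.001, 0.346, 0.938, -0.001]
ft_force: [-2.1, -2.2, 1.3]
grip_width: -0.001
grip_force: 1.3
```

>>> jog_arm(steps=[0,0,0.83,-0.01,0.14,0,0,0,0,1.67,-0.02,0.27,0,0,0,0,2.5,-0.05,0.41,0,0,0,0,3.33,-0.09,0.54,0,0,0,0,4.17,-0.15,0.66,0,0])

```text
time_s: 4.07
ee_pos: [507.6, 16.6, 71.7]
orientation: [-0.0, 0.542, 0.84, -0.001]
ft_force: [-4.6, -0.9, 3.8]
grip_width: 0.003
grip_force: 2.7
```

>>> jog_arm(steps=[0,0,0.83,-0.01,0.14,0,0,0,0,1.67,-0.02,0.27,0,0,0,0,2.5,-0.05,0.41,0,0,0,0,3.33,-0.09,0.54,0,0,0,0,3.33,-0.09,0.54,0,0])

```text
time_s: 4.48
ee_pos: [525.5, 21.3, 71.8]
orientation: [0.001, 0.678, 0.735, 0.0]
ft_force: [-1.2, -0.1, 0.9]
grip_width: 0.0
grip_force: 0.5
```

```bash
python3 - <<'E'
from h import *
import cv2
p,R,s=pose(); v=p[:2]-AX; print(p,np.degrees(np.arctan2(v[1],v[0])),np.hypot(*v),s["ft_force"],s["orientation"])
w=wproj(p,R)
for k in(0,1,2,3): print(k,[w(ring(122.5-30*k,r,92)).round() for r in(32,55)],[w(ring(212-30*k,r,92)).round() for r in(32,55)])
im=imaging.grab_frame("wrist")[:,:,::-1]; cv2.imwrite("pics/w2.png",im)
E
```

```text
[525.53519746  21.32223532  71.79370175] 93.09247496406279 45.688768937735105 [-1.21588505 -0.11302544  0.92504046] [7.61815393e-04 6.78196327e-01 7.34880230e-01 4.58344976e-04]
0 [array([284., 370.]), array([254., 328.])] [array([261., 437.]), array([224., 448.])]
1 [array([323., 364.]), array([325., 315.])] [array([250., 414.]), array([202., 408.])]
2 [array([361., 372.]), array([394., 333.])] [array([258., 389.]), array([210., 364.])]
3 [array([385., 393.]), array([434., 371.])] [array([284., 370.]), array([255., 328.])]
```

View pics/w2.png

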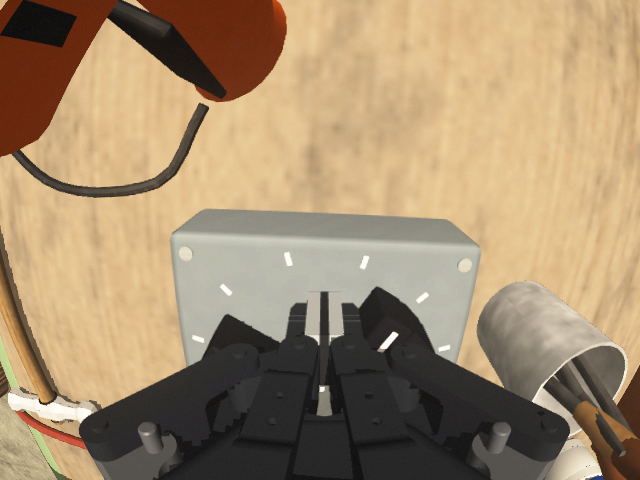

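The right lip line at about (397,333)-(383,352) matches the two-click prediction. The finger pushes the wall when it is about 22° behind it. I'll continue to about 3.7 clicks of wall travel, with the last part slow.

>>> jog_arm(steps=[0,0,0.83,-0.01,0.14,0,0,0,0,1.67,-0.02,0.27,0,0,0,0,2.5,-0.05,0.41,0,0,0,0,3.33,-0.09,0.54,0,0,0,0,4.17,-0.15,0.66,0,0])

```text
time_s: 4.95
ee_pos: [545.3, 18.9, 71.1]
orientation: [0.001, 0.821, 0.571, 0.001]
ft_force: [0.2, -0.2, 0.1]
grip_width: 0.0
grip_force: 0.0
```

>>> jog_arm(steps=[0,0,0.4,0,0.065,0,0,0,0,0.8,-0.01,0.13,0,0,0,0,1.2,-0.015,0.195,0,0,0,0,1.67,-0.02,0.27,0,0,0,0,1.67,-0.02,0.27,0,0])

```text
time_s: 5.37
ee_pos: [551.6, 16.5, 70.9]
orientation: [-0.001, 0.867, 0.498, 0.0]
ft_force: [-3.2, 3.2, 3.3]
grip_width: 0.001
grip_force: 2.3
```

>>> jog_arm(steps=[0,0,0.33,0,0.055,0,0,0,0,0.67,-0.01,0.11,0,0,0,0,1.0,-0.01,0.165,0,0,0,0,1.33,-0.015,0.22,0,0,0,0,1.67,-0.02,0.27,0,0])

```text
time_s: 5.78
ee_pos: [558.6, 11.3, 70.9]
orientation: [-0.0, 0.907, 0.421, 0.0]
ft_force: [-1.9, 1.3, -0.2]
grip_width: -0.002
grip_force: 0.7
```

>>> jog_arm(steps=[0,0,0.33,0,0.055,0,0,0,0,0.67,-0.01,0.11,0,0,0,0,1.0,-0.01,0.165,0,0,0,0,1.33,-0.015,0.22,0,0,0,0,1.33,-0.015,0.22,0,0])

```text
time_s: 6.2
ee_pos: [564.5, 6.0, 71.0]
orientation: [0.001, 0.934, 0.357, 0.001]
ft_force: [-0.4, 0.1, 0.0]
grip_width: 0.001
grip_force: 0.0
```

```bash
python3 - <<'E'
from h import *
import cv2
p,R,s=pose(); v=p[:2]-AX; print(p,np.degrees(np.arctan2(v[1],v[0])),np.hypot(*v),s["ft_force"],s["orientation"])
w=wproj(p,R)
for k in(3,3.5,4): print(k,[w(ring(122.5-30*k,r,92)).round() for r in(32,55)],[w(ring(212-30*k,r,92)).round() for r in(32,55)])
im=imaging.grab_frame("wrist")[:,:,::-1]; cv2.imwrite("pics/w3.png",im)
E
```

```text
[564.49546784   5.96660136  70.99452525] 39.66976391374477 47.41293421219986 [-0.44026395  0.07226208  0.01233318] [7.58958832e-04 9.34175522e-01 3.56811671e-01 9.74497095e-04]
3 [array([333., 369.]), array([344., 322.])] [array([251., 412.]), array([202., 402.])]
3.5 [array([353., 373.]), array([379., 330.])] [array([254., 399.]), array([206., 380.])]
4 [array([369., 381.]), array([408., 345.])] [array([263., 388.]), array([218., 359.])]
```

View pics/w3.png

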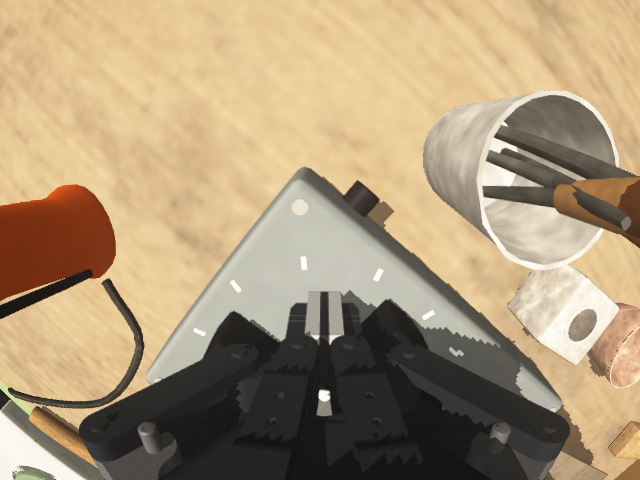

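>>> jog_arm(steps=[0,0,0,0,0,-0.8,0,0,0,0,0,0,-1.6,0,0,0,0,0,0,-2.4,0,0,0,0,0,0,-3.2,0,0,0,0,0,0,-3.6,0])

```text
time_s: 6.67
ee_pos: [564.9, 6.5, 181.5]
orientation: [0.001, 0.934, 0.358, 0.002]
ft_force: [0.9, 0.3, 0.3]
grip_width: 0.0
grip_force: 0.0
```

```bash
python3 - <<'E'
from h import *
import cv2
p,R,s=pose(); print(p,s["orientation"],s["ft_force"],s["joint_positions"])
im=imaging.grab_frame("wrist")[:,:,::-1]; cv2.imwrite("pics/w4.png",im)
p,R,s=pose(); w=wproj(p,R)
for k in(3,3.5,4,5): print(k,[w(ring(122.5-30*k,r,92)).round() for r in(32,55)],[w(ring(212-30*k,r,92)).round() for r in(32,55)])
a=2*np.degrees(np.arctan2(s["orientation"][2],s["orientation"][1])); print(a)
B=np.array([532,-143.7,140]); print(rel(p,a,B,a))
E
```

```text
[564.85596888   6.49153175 181.50616205] [0.00115017 0.9338257  0.35772069 0.00203768] [0.88061713 0.33025656 0.2913416 ] [-1.19096288e-01  3.87151439e-01 -2.35910645e-01  9.43056446e-01
 -1.35443454e-04  2.29084210e+00]
3 [array([328., 269.]), array([334., 237.])] [array([276., 303.]), array([244., 297.])]
3.5 [array([340., 272.]), array([354., 243.])] [array([279., 293.]), array([249., 280.])]
4 [array([350., 278.]), array([372., 254.])] [array([285., 284.]), array([259., 264.])]
5 [array([363., 296.]), array([394., 285.])] [array([304., 271.]), array([292., 241.])]
41.916019568377386
[ 0.    0.   -0.   -4.18  2.97  1.43]
```

View pics/w4.png

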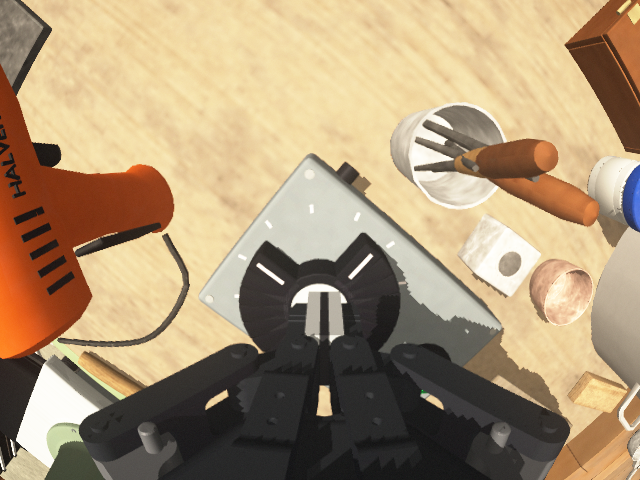

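The lip lines at (257,263)-(284,284) and (372,255)-(350,278) match the four-click prediction, so the dial is set. Next is the button.

>>> jog_arm(steps=[0,0,0,-1.05,0.75,0,0,0,0,0,-2.1,1.5,0,0,0,0,0,-3.2,2.25,0.2,0,0,0,0,-4.18,2.97,0.8,0,0,0,0,-4.18,2.97,1.4,0])

```text
time_s: 7.13
ee_pos: [529.1, -149.5, 136.1]
orientation: [0.002, 0.935, 0.354, 0.0]
ft_force: [0.6, 0.9, -0.4]
grip_width: -0.001
grip_force: 0.0
```

```bash
python3 - <<'E'
from h import *
import cv2
w0=bp((347,268),75,"side"); print(w0)
im=imaging.grab_frame("side")[:,:,::-1]; t=imaging.grab_frame("top")[:,:,::-1]
a=cv2.resize(im[180:330,240:440],None,fx=3.9,fy=3.9,interpolation=cv2.INTER_CUBIC)
cv2.imwrite("pics/s2.png",a)
p,R,s=pose(); print(p,s["time_s"],s["orientation"]); a=2*np.degrees(np.arctan2(s["orientation"][2],s["orientation"][1]))
print(rel(p,a,[532,-143.7,100],a))
E
```

```text
[ 529.83831352 -143.73412472   75.        ]
[ 526.72891972 -143.93760615  133.11730779] 7.2333 [-0.00187617  0.93449978  0.35595402 -0.0018403 ]
[ 0.    0.   -0.    0.14  0.11  1.1 ]
```

View pics/s2.png

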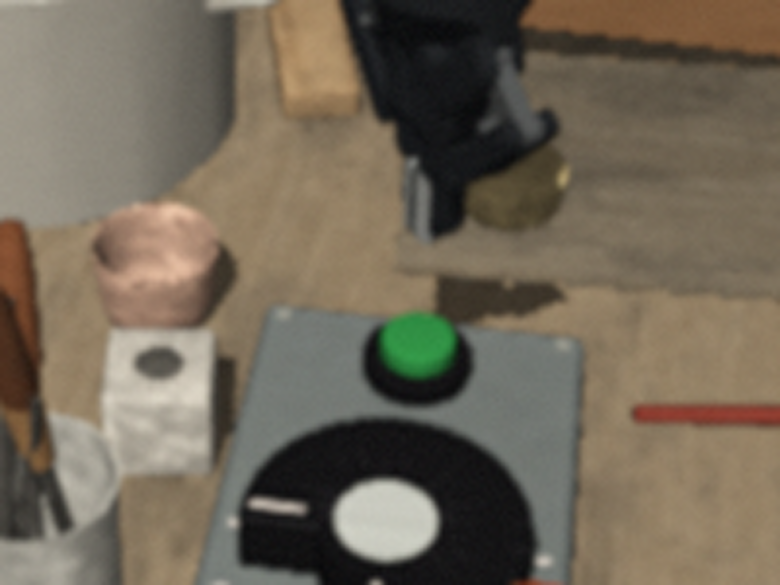

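>>> jog_arm(steps=[0,0,0,0,0,0.4,0,0,0,0,0,0,0.8,0,0,0,0,0,0,1.2,0,0,0,0,0,0,1.2,0,0,0,0,0,0,1.2,0])

```text
time_s: 7.65
ee_pos: [529.3, -142.1, 100.1]
orientation: [-0.0, 0.934, 0.358, -0.0]
ft_force: [-0.4, 0.2, 1.0]
grip_width: 0.003
grip_force: 0.0
```

>>> jog_arm(steps=[0,0,0,0.05,0,0.2,0,0,0,0,0.05,0,0.4,0,0,0,0,0.05,0,0.5,0,0,0,0,0.05,0,0.6,0,0,0,0,0.05,0,0.6,0])

```text
time_s: 8.07
ee_pos: [530.5, -142.0, 81.5]
orientation: [-0.0, 0.934, 0.357, -0.0]
ft_force: [-0.1, 0.8, 0.9]
grip_width: -0.003
grip_force: 0.8
```

>>> jog_arm(steps=[0,0,0,0,0,0.05,0,0,0,0,0,0,0.1,0,0,0,0,0,0,0.15,0,0,0,0,0,0,0.2,0,0,0,0,0,0,0.2,0])

```text
time_s: 8.48
ee_pos: [530.5, -142.0, 76.1]
orientation: [-0.0, 0.934, 0.357, 0.0]
ft_force: [-1.4, 1.9, 5.4]
grip_width: -0.0
grip_force: 2.4
```

>>> jog_arm(steps=[0,0,0,0,0,0.04,0,0,0,0,0,0,0.08,0,0,0,0,0,0,0.12,0,0,0,0,0,0,0.12,0,0,0,0,0,0,0.12,0])

```text
time_s: 8.9
ee_pos: [530.7, -142.1, 75.6]
orientation: [0.001, 0.934, 0.357, 0.001]
ft_force: [-9.2, 4.1, 30.7]
grip_width: -0.002
grip_force: 15.0
```

>>> jog_arm(steps=[0,0,0,0,0,-0.3,0,0,0,0,0,0,-0.9,0,0,0,0,0,0,-1.7,0,0,0,0,0,0,-2.5,0,0,0,0,0,0,-3.3,0])

```text
time_s: 9.32
ee_pos: [530.3, -142.4, 172.0]
orientation: [0.0, 0.934, 0.357, -0.0]
ft_force: [-0.4, 1.3, 0.4]
grip_width: 0.004
grip_force: 0.0
```

>>> jog_arm(steps=[0,0,0,0,0,0,0,0,0,0,0,0,0,0,0,0,0,0,0,0,0,0,0,0,0,0,0,0])

```text
time_s: 9.65
ee_pos: [529.7, -141.9, 170.0]
orientation: [-0.001, 0.934, 0.357, -0.001]
ft_force: [-0.1, -0.2, -0.6]
grip_width: 0.001
grip_force: 0.0
```

```bash
python3 - <<'E'
from h import *
import cv2
p,R,s=pose(); print(p,s["ft_force"])
a=imaging.grab_frame("side")[180:370,220:440,::-1]
cv2.imwrite("pics/s3.png",cv2.resize(a,None,fx=3,fy=3,interpolation=cv2.INTER_CUBIC))
E
```

```text
[ 529.68138717 -141.93119596  169.95535518] [-0.12262202 -0.18996022 -0.63847695]
```

View pics/s3.png

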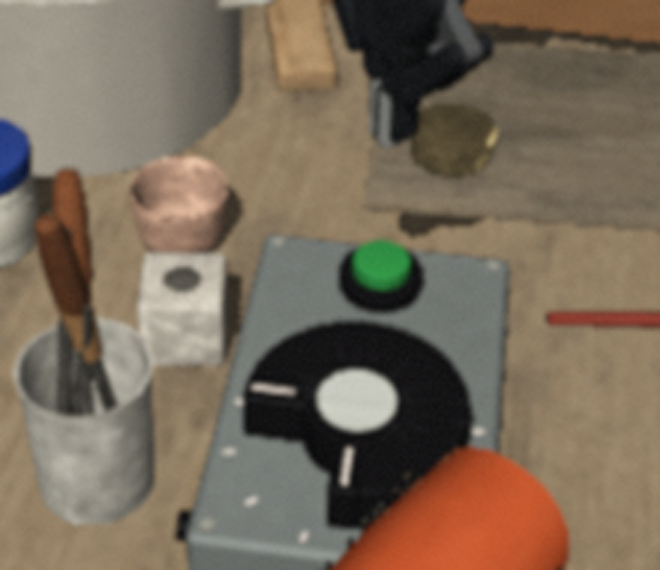

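The button is up again (crop (381,262)) and the dial's lips at (272,389) and (346,465) are still four clicks round. The cup, block and tin have not moved and the arm is clear, so I'm handing in.

```bash
python3 -c "
from rig import manip
print(manip.close_job())"
```

```text
the job is handed in; nothing more can be done
None
```

The job is handed in: the dial sits four clicks clockwise of its start, the green button was pressed fully down (about 30 N) and is up again, and the tin, block and cup are where they stood.

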